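# Fit a fresh blade to the scraper head

## Task

Fit the fresh blade to the scraper head that is held on the bench: lay it flat on the green bed with its notch towards the back stop, find the brass locating pin with the notch (its exact place is not known) and slide the blade back over it until it is fully home against the stop, gently, without forcing it. Then slide the red catch all the way in over the blade, let go, and leave the other things on the bench where they are.

Things in the scene. Friction and masses are not known exactly. Their poses are not given: they have to be found in the camera images.
- scraper: Green scraper head with stub handle (x to 245 mm), fixed to the bench. Origin on the bench, below the middle of the seated blade; x points from the open front to the back stop, z up. Bed: top 12 mm above the bench, x -29 to 35, y -62 to 62 mm, open at front and sides. Back stop: wall across the bed, face at x = 35 mm, 14 mm above the bed.
- slot (a point): Middle of the black slot across the bed top, 25 mm behind seat; axes as scraper. In it stands the brass locating pin, 8 mm in diameter, 10 mm above the bed, screwed tight somewhere within 14 mm either side (along y) of this point. That place differs each time and is not measured: see it or feel for it. The pin does not move in use.
- seat (a point): Point on the bed's top where the blade's origin lies when fully home, if the pin is at y = 0; axes as scraper. Fully home, the blade's origin is at x = 0, z = 0 here, and its y is within 1 mm of the pin's y. While the pin meets the blade's back edge beside the notch, the blade stops at x = -14 mm.
- blade: Flat steel blade, 70 (x) by 90 (y) by 4 mm, about 0.2 kg, lying on the cardboard. Origin at the centre of its underside, z up. Bright cutting edge at x = -35 mm, back edge with the notch at x = 35 mm. On top a dark grip rib: x -26 to 14 mm, y -6 to 6 mm, top 26 mm above the underside; pinch it across y. Pressed against the scraper head with more than 35 N it counts as forced; 10 N is plenty.
- blade_notch (a point): Mouth of the notch, in the middle of the blade's back edge, at its underside; axes as blade. The notch is square and open to the back: 10 mm wide (y), 16 mm deep, for the 8 mm pin.
- blade_grip (a point): Middle of the blade's grip rib: x = -6 mm, y = 0, 16 mm above the blade's underside; axes as blade.
- catch (a joint): Travel of the red catch, m: 0 = fully out, 0.042 = fully in (locked). It slides towards -y of the scraper, stiff at about 2 N, and stays where it is left. Its flat tongue, 20 mm wide, runs 6 mm above the bed and passes freely over the seated blade; its tip is at y = 67 mm when out, 25 mm when in.
- catch_grip (a point): On the square upright grip post of the red catch (14 by 14 mm), 7 mm below its top and 43 mm above the bench; at x = -4 mm, y = 104 mm of the scraper with the catch fully out; axes as scraper. Its track beside the bed (x -26 to 18, y 60 to 140 mm) is 12 mm high.
- card: Cardboard sheet, 200 x 180 x 4 mm, fixed to the bench, under the blade. Origin under its centre.
- oil: Green oil bottle, 60 mm in diameter, 150 mm tall, standing; origin under its centre. Bystander.
- screws: Low glass jar with a steel cap, 56 mm in diameter, 55 mm tall; origin under its centre. Bystander.
- driver: Screwdriver with an orange handle lying on the bench; along its x axis. Bystander.

How it is judged:
By the outcome, as a careful person would: the job done as asked, in the order asked, and still so for the second after the job is handed in, with the robot touching nothing.
It also fails if it takes over 72 s, if anything falls off the work surface, if the arm or the gripper's body presses on something with over 40 N, if the wrist force passes 120 N, or if a joint passes its speed limit or range.

## Robot

A 6-joint arm with a two-finger parallel gripper is mounted at the origin on the work surface. World frame = base frame: x ahead of the robot, y to its left, z up, the work surface at z = 0. Lengths are in mm, angles in rad, forces in N, time in s.
With the tool pointing down it reaches from about 350 to 875 mm from the base axis. Payload 4.2 kg.
Tool frame: the origin (TCP) lies on the mounting face of the last link; the fingertips stand 173 mm ahead of it and the grasp point (between the pads) lies grip_point_offset ahead of it (grip_point_offset is the distance from the TCP to the grasp point, in mm); z points along the fingers, y is the line along which they close (so a half turn about z gives the same grasp; the last joint's range is limited). The gripper opens to 85 mm and grips with 20 to 120 N. Pads are 22 mm wide; open, the fingers measure 114 mm over their backs; the gripper's body (76 mm by 85 mm) begins 54 mm behind the grasp point. The pads swing forward as they close: fully open they stand 13 mm farther back than shut.
Start: joints at [-0.888, 0.385, 0.008, 0, -1.194, -0.259], TCP at [257.03, -569.68, 404.712] pointing down, gripper open.
Joint ranges: [-3.14, 3.14], [-1.21, 2.06], [-1.07, 1.41], [-3.16, 2.05], [-2.99, -0.16], [-3.1, 3.1]. Speed limits (rad/s): [2.79, 2.79, 3.14, 3.14, 3.14, 3.14].

## Interface

Orientations are given as a unit quaternion [x, y, z, w].
In Python, from bench import read_state, get_image, job_done, recognise, place_of, grip_point_offset gives the robot as it stands. The module is installed in compiled form; this text tells all that it offers.
- The arm moves only by the tool carry_out, never from a script. Its arguments are lists of equal length, an entry for each row: "slide": the shift along the tool's x, y, z in m, a list of three; "roll": the turn about the tool's z in degrees; "claw": the finger opening in m, from 0 to 0.0854. A call has 1 to 8 rows; each row is the pose to reach, as a shift and turn from the pose commanded when the call began, along the tool's axes at that moment; what a row does not reach only later rows make up. A row lasts 1/8 s, in which the tool goes at most 62.5 mm and 10.7 degrees, less where a joint would pass 70% of its speed; a pose out of reach is approached as far as the arm can. A call with a gripper value outside its range is refused whole. The fingers move at their own pace and stop on an object; the grip force is fixed at half the most. Time passes only in rows, so rows that repeat a pose let the fingers close. It gives the time, the measured TCP pose, the force, the opening and the grip force at its end, in the units of the state.
- read_state(): the state, without advancing time (a new reading comes with each control period).
- get_image(name): name is "scene" or "top"; returns a dict with "img" (400x640x3 uint8, red, green, blue), "z_map" (400x640 float32, mm along the optical axis (not along the pixel's ray), 0 where there is no reading), "mtx" (3x3 intrinsics, pixels), "world_from_camera" (4x4, takes a point from camera to world coordinates). Camera axes: x right, y up, looking along -z (the intrinsics and any distortion apply to the point x, -y, -z); pixel columns grow to the right and rows downward; lengths in mm; the calibration is good to about 2 mm. A picture is of the moment at which its call begins.
- job_done(): hands the job in; it is judged then, once.
Trained networks look in a picture, given as the dict that the camera call returned (one of the last four; its "shot" number tells which), for a name from the list of things; names that differ only in an ending like _2 or _b are one class to them, and where a whole thing is asked for, a point or a joint stands for the part that bears it (a point fixed in the world has none). Each returns a list of dicts, best first, with "conf" (0 to 1); they miss things now and then, are a little off and sometimes report something else, mostly with a low value. They report only what shows in the picture. A call takes as long as a camera call.
- recognise(picture, thing): "at" ([column, row] in pixels, amid what is visible of it).
- place_of(picture, thing): "at" ([column, row] in pixels: a listed point, or the origin of a listed thing).
The state is a dict: "clock": time; "joints": joint angles; "joint_vel": joint speeds; "joint_efforts": joint torques, N m; "position": TCP position; "ee_rot": TCP orientation; "contact_force": force on the tool from outside, world axes, zero at the start; "wrist_torque": the same for the moment, N m; "gripper_width": finger opening in mm; "grasp_force": force on a finger pad.
Only numpy, scipy, OpenCV 4.12 (cv2) and the standard library are available. Lean on these libraries where they do the work, as an engineer would, in place of code of your own. Each camera call takes 0.05 s, during which the arm holds its last target. There are 200 camera calls.

## Working session

There is one attempt and no reset: what is moved stays moved. The work goes in short steps, Python scripts to look and compute and a tool call to move; the robot and the scene stay as the last step left them, time stands still between calls to the robot, and variables do not carry over. Pictures are saved under pics/ and viewed, at most 10 in all, crops included, and the job is handed in when it is done.

Besides the shell and the picture viewer there is one more tool, called after "Call:" as a command line: name --pt "numbers of a row" for each row, then --argument value for the rest. carry_out: Moves the arm, as the interface text tells. Its arguments: {"type":"object","properties":{"slide":{"type":"array"},"roll":{"type":"array"},"claw":{"type":"array"}},"required":["slide","roll","claw"]}

```bash
mkdir -p pics; cat > h.py <<'E'
import numpy as np, cv2
from bench import *
def ray(p,uv):
    M=p["mtx"];T=np.array(p["world_from_camera"])
    d=np.array([(uv[0]-M[0][2])/M[0][0],-(uv[1]-M[1][2])/M[1][1],-1.])
    return T[:3,3],T[:3,:3]@d
def at_z(p,uv,z):
    o,d=ray(p,uv); return o+d*(z-o[2])/d[2]
def depth(p,uv):
    o,d=ray(p,uv); c,r=int(round(uv[0])),int(round(uv[1]))
    w=p["z_map"][max(r-1,0):r+2,max(c-1,0):c+2]; w=w[w>0]
    return o+d*np.median(w) if len(w) else None
def save(p,n,box=None,s=1):
    im=p["img"][...,::-1]
    if box: im=im[box[1]:box[3],box[0]:box[2]]
    cv2.imwrite("pics/"+n,cv2.resize(im,None,fx=s,fy=s,interpolation=cv2.INTER_CUBIC))
E
python3 - <<'E'
from h import *
np.set_printoptions(precision=1,suppress=True)
print(grip_point_offset, read_state())
Z=dict(scraper=0,slot=12,seat=12,blade=4,blade_notch=4,blade_grip=20,catch_grip=43,card=0,oil=0,screws=0,driver=None)
for n in("scene","top"):
    p=get_image(n); save(p,n+"0.png"); print(n,np.array(p["world_from_camera"]),p["mtx"])
    for t,z in Z.items():
        for r in place_of(p,t)[:2]:
            print(t,np.array(r["at"]),round(r["conf"],2),at_z(p,r["at"],z) if z is not None else '',depth(p,r["at"]))
E
```

```text
154.70000000000002 {'clock': 0.0, 'joints': array([-0.9,  0.4,  0. , -0. , -1.2, -0.3]), 'joint_vel': array([-0.,  0., -0., -0.,  0., -0.]), 'joint_efforts': array([  0. , -39.2,  18.8,   4.2,  -0. ,   0. ]), 'position': array([ 257. , -569.5,  403.6]), 'ee_rot': array([-0.2,  1. ,  0. , -0. ]), 'contact_force': array([-0.4, -0. , -0.3]), 'wrist_torque': array([-0.,  0.,  0.]), 'grasp_force': 0.0, 'gripper_width': 85.44931471090939}
scene [[   0.9   -0.4    0.3 1028.4]
 [   0.5    0.6   -0.6 -895. ]
 [   0.     0.7    0.7 1199.4]
 [   0.     0.     0.     1. ]] [[456.9   0.  320.7]
 [  0.  456.9 200.2]
 [  0.    0.    1. ]]
scraper [298.5 249.5] 0.58 [ 546.3 -184.1    0. ] [ 551.1 -191.2   12. ]
slot [297.8 249.6] 0.81 [ 549.4 -192.7   12. ] [ 549.3 -192.6   11.8]
slot [289.1 201.6] 0.55 [414.5 -36.5  12. ] [416.7 -39.6  16.3]
seat [293.6 246.1] 0.82 [ 530.6 -188.1   12. ] [ 529.8 -186.9   10. ]
blade [345.3 174.9] 0.87 [515.6 187.1   4. ] [520.2 177.3  14.8]
blade_notch [356.3 181.1] 0.63 [565.1 179.9   4. ] [564.5 181.4   2.3]
blade_grip [345.2 173. ] 0.66 [517.4 181.1  20. ] [519.
[... 691 characters left out ...]
64.5 -193.7   12. ] [ 564.3 -193.3   14.4]
slot [376.8 199. ] 0.63 [ 541.3 -180.4   12. ] [ 541.3 -180.4   12.5]
seat [377.4 200. ] 0.69 [ 538.1 -182.3   12. ] [ 538.1 -182.2   12.4]
blade [260.8 208.7] 0.61 [515.3 189.7   4. ] [514.5 186.7  29.6]
blade_notch [261.4 197.5] 0.6 [551.1 187.6   4. ] [550.9 187.2   6.7]
blade_grip [263.5 208.3] 0.94 [516.  179.4  20. ] [516.3 180.4  10.7]
catch_grip [348.7 191.8] 0.67 [563.3 -88.9  43. ] [563.  -88.5  48.1]
card [259.2 202. ] 0.92 [537.  195.1   0. ] [536.6 194.3   6.9]
oil [192.9 159.3] 0.62 [676.4 405.6   0. ] [662.9 380.5  96.1]
screws [322.2 240.6] 0.58 [411.   -4.7   0. ] [413.   -4.   55.7]
driver [460.1 197.1] 0.63  [ 543.7 -445.7   20.1]
```

View pics/top0.png

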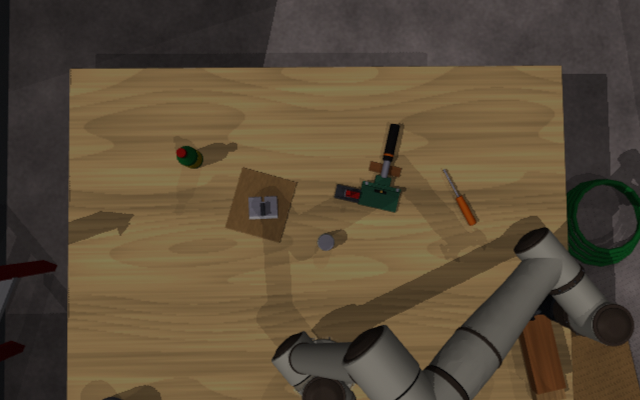

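View pics/scene0.png

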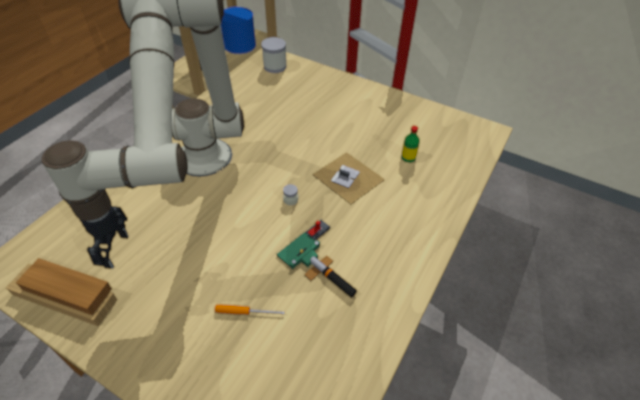

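The top view shows the blade at (263,207), scraper bed at (380,193), catch at (349,192); the jar at (325,242) is between them. I'll zoom in for the orientations.

```bash
python3 - <<'E'
from h import *
np.set_printoptions(precision=1,suppress=True)
p=get_image("top")
a=cv2.resize(p["img"][180:235,220:310,::-1],(720,440),interpolation=cv2.INTER_CUBIC)[:300]
im=p["img"][...,::-1]
a=cv2.resize(im[190:225,235:295],None,fx=8,fy=8,interpolation=cv2.INTER_CUBIC)
b=cv2.resize(im[172:217,330:410],None,fx=6,fy=6,interpolation=cv2.INTER_CUBIC)
c=np.zeros((a.shape[0]+b.shape[0],480,3),np.uint8);c[:a.shape[0]]=a;c[a.shape[0]:]=b
cv2.imwrite("pics/crop1.png",c)
# blade outline: gray & bright, masks
hsv=cv2.cvtColor(p["img"],cv2.COLOR_RGB2HSV)
def rect(mask,x0,y0,x1,y1,z,name):
    m=np.zeros_like(mask);m[y0:y1,x0:x1]=mask[y0:y1,x0:x1]
    ys,xs=np.nonzero(m); W=np.array([at_z(p,(x,y),z)[:2] for x,y in zip(xs,ys)],np.float32)
    r=cv2.minAreaRect(W); print(name,len(xs),W.mean(0),r)
H,S,V=[hsv[...,i].astype(int) for i in range(3)]
rect((S<60)&(V>110),235,190,295,225,8,"blade")
rect((S<60)&(V<110),250,195,275,222,30,"rib")
rect((H>45)&(H<95)&(S>70),340,170,410,217,12,"green")
rect(((H<8)|(H>172))&(S>120)&(V>60),330,175,375,210,30,"red")
Zm=p["z_map"]; T=np.array(p["world_from_camera"])
vs,us=np.mgrid[172:217,330:410]; 
P=np.array([ray(p,(u,v))[1]*Zm[v,u]+T[:3,3] for u,v in zip(us.ravel(),vs.ravel())])
q=P[(P[:,2]>38)]; print("post",len(q),q.mean(0),q[:,2].max())
E
```

```text
blade 41 [489.4 192.4] ((488.75762939453125, 184.0546112060547), (85.50140380859375, 6.349389553070068), 89.2458267211914)
rib 505 [520.5 182.1] ((519.7018432617188, 182.89779663085938), (75.0264892578125, 69.03641510009766), 89.50363159179688)
green 980 [ 556.1 -188.5] ((563.7354125976562, -190.75721740722656), (123.59300231933594, 104.15365600585938), 75.24319458007812)
red 59 [ 555.6 -100.8] ((556.2485961914062, -100.05803680419922), (41.3846549987793, 17.46941375732422), 76.76824951171875)
post 33 [522.6 -45.9 620.7] 1501.0700634475095
```

View pics/crop1.png

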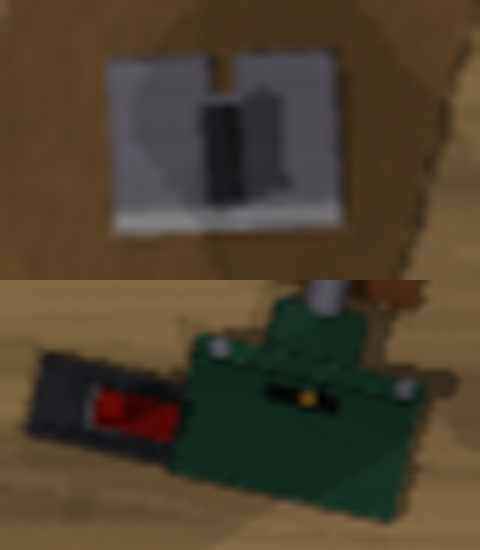

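The crop shows the blade square to within ~2° with its notch pointing up (+x, back), the rib at crop (222,152), the brass pin at crop (308,398) in a slot centred ~(302,397), and the bed's front corners at (172,470) and (390,520). I'll fit the poses from these points.

```bash
cat >> h.py <<'E'
from scipy.spatial.transform import Rotation as R
def go(x,y,z,yaw=None):
    "slide [m] and roll [deg] to world TCP x,y,z (mm), tool-y axis at angle yaw [deg] mod 180"
    s=read_state(); r=R.from_quat(s["ee_rot"]); ty=r.as_matrix()[:,1]
    d=r.inv().apply(np.array([x,y,z])-s["position"])/1000
    cur=np.degrees(np.arctan2(ty[1],ty[0])); rl=None
    if yaw is not None: rl=-((yaw-cur+90)%180-90)
    print("pos",s["position"].round(1),"toolY",round(cur,2),"z",r.as_matrix()[:,2].round(3),"slide",d.round(4),"roll",None if rl is None else round(rl,2))
E
python3 - <<'E'
from h import *
from scipy.optimize import least_squares
np.set_printoptions(precision=1,suppress=True)
p=get_image("top")
A=lambda x,y:(235+(x+.5)/8-.5,190+(y+.5)/8-.5)
B=lambda x,y:(330+(x+.5)/6-.5,172+(y-280+.5)/6-.5)
c=[at_z(p,A(*q),8)[:2] for q in((107,57),(337,50),(342,226),(113,235))]
def fit(L,W):
    L=np.array(L,float);W=np.array(W)
    f=lambda v:((np.c_[np.cos(v[2])*L[:,0]-np.sin(v[2])*L[:,1],np.sin(v[2])*L[:,0]+np.cos(v[2])*L[:,1]]+v[:2])-W).ravel()
    s=least_squares(f,[W[0][0],W[0][1],0]); print(s.x[:2],np.degrees(s.x[2]),s.fun.reshape(-1,2).tolist().__repr__()[:400]); return s.x
b=fit([(35,45),(35,-45),(-35,-45),(-35,45)],c)
print("notch",at_z(p,A(222,55),8),"rib top",at_z(p,A(222,152),30))
s=fit([(-29,62),(-29,-62),(25,0)],[at_z(p,B(172,470),12)[:2],at_z(p,B(390,520),12)[:2],at_z(p,B(302,397),12)[:2]])
pin=at_z(p,B(308,398),22)
post=at_z(p,B(110,407),50)
Rm=np.array([[np.cos(s[2]),-np.sin(s[2])],[np.sin(s[2]),np.cos(s[2])]])
for n,q in(("pin",pin),("post",post)): print(n,q,"local",Rm.T@(q[:2]-s[:2]))
g=b[:2]+[-6*np.cos(b[2]),-6*np.sin(b[2])]
print("grip",g); go(g[0],g[1],300,90+np.degrees(b[2]))
E
```

```text
[519.6 183.3] 1.2970021797748752 [[-0.3918100828217348, -0.6624548814652655], [-0.03004478993102566, 0.6041923136282037], [0.045701441898302164, 0.3777715932874628], [0.376153430847296, -0.3195090158394578]]
notch [554.2 184.2   8. ] rib top [514.8 181.9  30. ]
[ 542.5 -185.4] -13.528120776056591 [[0.32155571018154205, 2.623830042227823], [-0.6262926854199691, -2.28324370343023], [0.30473697523939336, -0.34058636229235617]]
pin [ 565.2 -192.7   22. ] local [23.8 -1.8]
post [559.9 -85.9  50. ] local [ -6.3 100.8]
grip [513.6 183.2]
pos [ 257.1 -569.7  404.7] toolY 114.28 z [-0.  0. -1.] slide [-0.5  0.6  0.1] roll 22.99
```

Call:
carry_out --pt "-0.543 0.581 0.105" --pt "-0.543 0.581 0.105" --pt "-0.543 0.581 0.105" --pt "-0.543 0.581 0.105" --pt "-0.543 0.581 0.105" --pt "-0.543 0.581 0.105" --pt "-0.543 0.581 0.105" --pt "-0.543 0.581 0.105" --roll '[23, 23, 23, 23, 23, 23, 23, 23]' --claw '[0.05, 0.05, 0.05, 0.05, 0.05, 0.05, 0.05, 0.05]'

```text
clock: 2.3
position: [415.5, -103.0, 340.3]
ee_rot: [-0.011, 1.0, -0.0, 0.001]
contact_force: [0.9, -0.9, 0.1]
gripper_width: 50.0
grasp_force: 0.0
```

```bash
sed -i 's/d.round(4)/[round(float(v),4) for v in d]/' h.py; python3 - <<'E'
from h import *
go(513.6,183.2,300,91.3); print(read_state()["joints"])
E
```

```text
pos [ 415.5 -103.   340.3] toolY 91.3 z [ 0.002 -0.    -1.   ] slide [-0.1045, 0.2839, 0.0404] roll 0.0
[ 1.39550373e-01  1.11404105e-01 -5.45140839e-01  3.42694393e-04
 -9.12552995e-01 -1.68781121e+00]
```

Call:
carry_out --pt "-0.1045 0.284 0.04" --pt "-0.1045 0.284 0.04" --pt "-0.1045 0.284 0.04" --pt "-0.1045 0.284 0.04" --pt "-0.1045 0.284 0.04" --pt "-0.1045 0.284 0.04" --pt "-0.1045 0.284 0.09" --pt "-0.1045 0.284 0.09" --roll '[0, 0, 0, 0, 0, 0, 0, 0]' --claw '[0.04, 0.04, 0.04, 0.04, 0.04, 0.04, 0.04, 0.04]'

```text
clock: 3.3
position: [511.9, 179.8, 247.1]
ee_rot: [-0.011, 1.0, -0.002, -0.004]
contact_force: [0.3, -0.3, 0.5]
gripper_width: 39.8
grasp_force: 0.0
```

```bash
python3 - <<'E'
from h import *
go(513.6,183.2,187,91.3)
p=get_image("scene"); save(p,"s1.png",(300,130,400,200),8)
E
```

```text
pos [511.9 179.8 247.1] toolY 91.21 z [-0.007 -0.005 -1.   ] slide [-0.0023, 0.0036, 0.0601] roll -0.09
```

View pics/s1.png

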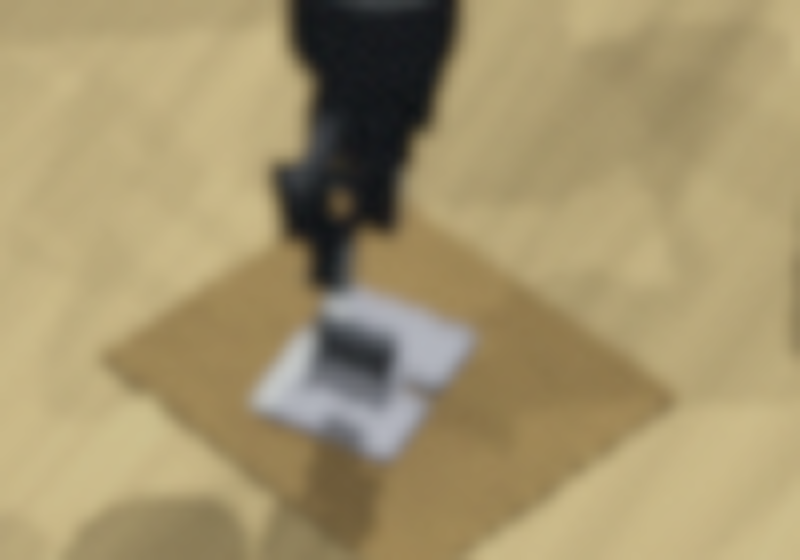

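The picture shows the fingers above the blade at about (340,240), the rib at (355,350), with the gripper properly aligned over it. Descending and closing.

Call:
carry_out --pt "0 0 0.04" --pt "0 0 0.055" --pt "0 0 0.064" --pt "0 0 0.064" --pt "0 0 0.064" --roll '[0, 0, 0, 0, 0]' --claw '[0.04, 0.04, 0.04, 0.04, 0.04]'

```text
clock: 3.98
position: [513.8, 181.5, 187.0]
ee_rot: [-0.011, 1.0, 0.0, 0.001]
contact_force: [-0.1, 0.4, -0.0]
gripper_width: 39.8
grasp_force: 0.0
```

Call:
carry_out --pt "0 0 0" --pt "0 0 0" --pt "0 0 0" --pt "0 0 0" --pt "0 0 0" --pt "0 0 0" --roll '[0, 0, 0, 0, 0, 0]' --claw '[0.02, 0.016, 0.008, 0.0, 0.0, 0.0]'

```text
clock: 4.72
position: [513.6, 181.6, 186.6]
ee_rot: [-0.011, 1.0, 0.0, 0.001]
contact_force: [-0.8, 1.0, 5.8]
gripper_width: 10.4
grasp_force: 61.1
```

```bash
python3 - <<'E'
from h import *
s=read_state();print(s["position"],s["gripper_width"],s["grasp_force"],s["contact_force"],s["wrist_torque"]);go(513.6,183.2,187,91.3)
E
```

```text
[513.59528946 181.59844872 186.63596576] 10.355199718664794 61.063663959503174 [-0.84381775  1.01682102  5.79680781] [0.29057264 0.41283968 0.04168968]
pos [513.6 181.6 186.6] toolY 91.31 z [ 0.001  0.001 -1.   ] slide [-0.0, 0.0016, -0.0004] roll 0.01
```

Blade gripped (opening 10.4 mm, 61 N). Lift.

Call:
carry_out --pt "0 0 -0.02" --pt "0 0 -0.06" --pt "0 0 -0.1" --pt "0 0 -0.1" --pt "0 0 -0.1" --roll '[0, 0, 0, 0, 0]' --claw '[0, 0, 0, 0, 0]'

```text
clock: 5.35
position: [512.6, 180.7, 284.6]
ee_rot: [-0.011, 1.0, -0.001, -0.001]
contact_force: [-0.1, -0.7, -2.6]
gripper_width: 10.5
grasp_force: 60.1
```

```bash
python3 - <<'E'
from h import *
s=read_state();print(s["position"],s["gripper_width"],s["grasp_force"],s["contact_force"],s["wrist_torque"]);go(514.9,-180.6,285,76.47)
p=get_image("scene"); save(p,"s2.png",(290,110,390,180),8)
E
```

```text
[512.56478429 180.72669255 284.55243897] 10.50299580114596 60.13715386390686 [-0.05185497 -0.67607094 -2.61053584] [-0.12242285  0.05597943  0.01943624]
pos [512.6 180.7 284.6] toolY 91.23 z [-0.003 -0.001 -1.   ] slide [0.0054, -0.3613, -0.0001] roll 14.76
```

View pics/s2.png

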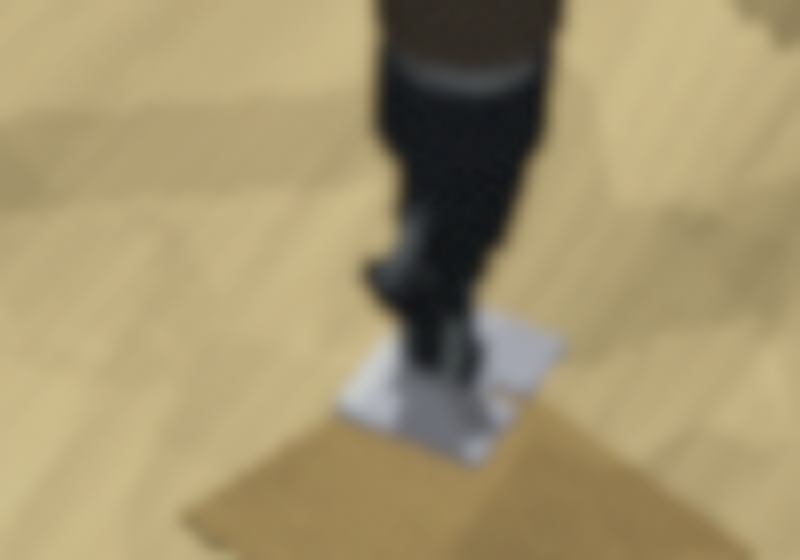

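The blade hangs level from the fingers, notch pointing to the lower right (510,395). Moving over the bed front.

Call:
carry_out --pt "0.001 -0.05 0" --pt "0.002 -0.11 0" --pt "0.003 -0.17 0" --pt "0.004 -0.23 0" --pt "0.006 -0.29 0" --pt "0.007 -0.34 0" --pt "0.007 -0.362 0" --pt "0.007 -0.362 0" --roll '[2, 4, 6, 8, 10, 12, 14.8, 14.8]' --claw '[0, 0, 0, 0, 0, 0, 0, 0]'

```text
clock: 6.4
position: [513.7, -182.3, 283.9]
ee_rot: [0.119, 0.993, -0.0, -0.002]
contact_force: [0.2, 0.6, -2.2]
gripper_width: 10.5
grasp_force: 60.1
```

Call:
carry_out --pt "0 0 0.03" --pt "0 0 0.055" --pt "0 0 0.075" --pt "0 0 0.08" --pt "0 0 0.08" --roll '[0, 0, 0, 0, 0]' --claw '[0, 0, 0, 0, 0]'

```text
clock: 7.02
position: [514.6, -180.3, 205.6]
ee_rot: [0.117, 0.993, -0.0, -0.001]
contact_force: [0.0, 0.4, -2.7]
gripper_width: 10.4
grasp_force: 60.1
```

```bash
python3 - <<'E'
from h import *
s=read_state();print(s["position"],s["gripper_width"],s["grasp_force"],s["contact_force"],s["wrist_torque"]);go(514.9,-180.6,194.6,76.47)
p=get_image("scene"); save(p,"s3.png",(260,200,350,270),8)
p=get_image("top"); save(p,"t3.png",(330,170,410,230),8)
E
```

```text
[ 514.57601817 -180.25993758  205.57967552] 10.379519495462395 60.11449098587036 [ 0.04312887  0.40372693 -2.66093851] [-0.01335027 -0.0212433  -0.07851691]
pos [ 514.6 -180.3  205.6] toolY 76.55 z [-0.001 -0.    -1.   ] slide [-0.0004, -0.0003, 0.011] roll 0.08
```

View pics/s3.png

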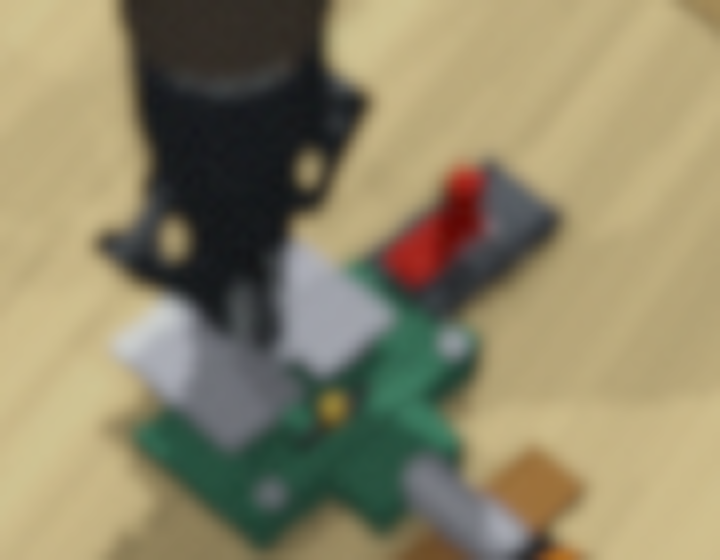

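View pics/t3.png

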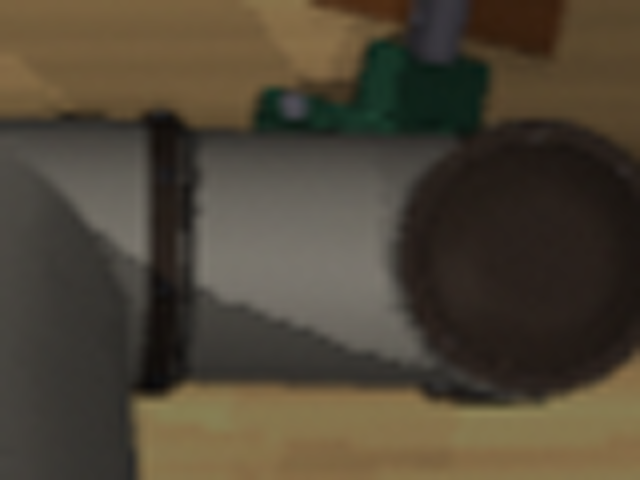

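The scene view shows the blade above the bed: back edge from (245,445) to (400,320), pin at (332,407) just behind its middle; the top view is blocked by the arm. Lowering gently.

Call:
carry_out --pt "0 0 0.005" --pt "0 0 0.008" --pt "0 0 0.0095" --pt "0 0 0.0095" --roll '[0, 0, 0, 0]' --claw '[0, 0, 0, 0]'

```text
clock: 7.62
position: [514.4, -180.9, 196.3]
ee_rot: [0.118, 0.993, -0.0, -0.0]
contact_force: [0.8, 0.5, -3.1]
gripper_width: 10.4
grasp_force: 60.1
```

Call:
carry_out --pt "0 0 0.001" --pt "0 0 0.0015" --pt "0 0 0.0015" --roll '[0, 0, 0]' --claw '[0, 0, 0]'

```text
clock: 8.0
position: [514.4, -180.8, 194.9]
ee_rot: [0.118, 0.993, 0.0, -0.0]
contact_force: [0.6, 0.1, -2.8]
gripper_width: 10.6
grasp_force: 60.1
```

Call:
carry_out --pt "0 0 0.0005" --pt "0 0 0.001" --pt "0 0 0.001" --roll '[0, 0, 0]' --claw '[0, 0, 0]'

```text
clock: 8.38
position: [514.4, -180.8, 194.6]
ee_rot: [0.118, 0.993, -0.0, 0.0]
contact_force: [-2.4, 1.5, 5.9]
gripper_width: 10.8
grasp_force: 61.2
```

Blade lies on the bed (about 8 N). Ease off slightly and slide back (tool −x).

Call:
carry_out --pt "-0.001 0 -0.0004" --pt "-0.003 0 -0.0004" --pt "-0.005 0 -0.0004" --pt "-0.006 0 -0.0004" --pt "-0.006 0 -0.0004" --roll '[0, 0, 0, 0, 0]' --claw '[0, 0, 0, 0, 0]'

```text
clock: 9.0
position: [518.0, -182.0, 194.6]
ee_rot: [0.118, 0.993, 0.0, -0.004]
contact_force: [-9.3, 3.3, 10.6]
gripper_width: 10.2
grasp_force: 62.1
```

Call:
carry_out --pt "-0.001 0 0" --pt "-0.002 0 0" --pt "-0.002 0 0" --roll '[0, 0, 0]' --claw '[0, 0, 0]'

```text
clock: 9.38
position: [520.0, -182.6, 194.6]
ee_rot: [0.118, 0.993, -0.0, -0.003]
contact_force: [-8.0, 1.9, 10.9]
gripper_width: 10.5
grasp_force: 61.9
```

Call:
carry_out --pt "0 0 -0.0005" --pt "0 0 -0.001" --pt "0 0 -0.001" --roll '[0, 0, 0]' --claw '[0, 0, 0]'

```text
clock: 9.75
position: [522.5, -182.7, 195.0]
ee_rot: [0.118, 0.993, 0.0, 0.0]
contact_force: [-0.7, -0.3, -1.8]
gripper_width: 10.5
grasp_force: 60.2
```

Call:
carry_out --pt "-0.001 0 0" --pt "-0.0015 0 0" --pt "-0.0015 0 0" --roll '[0, 0, 0]' --claw '[0, 0, 0]'

```text
clock: 10.12
position: [523.8, -183.0, 195.2]
ee_rot: [0.118, 0.993, 0.0, -0.0]
contact_force: [0.1, -0.0, -2.3]
gripper_width: 10.1
grasp_force: 60.2
```

Call:
carry_out --pt "-0.001 0 0.0003" --pt "-0.002 0 0.0003" --pt "-0.002 0 0.0003" --roll '[0, 0, 0]' --claw '[0, 0, 0]'

```text
clock: 10.5
position: [525.7, -183.5, 195.1]
ee_rot: [0.118, 0.993, 0.0, 0.0]
contact_force: [-0.1, -0.3, -2.6]
gripper_width: 10.5
grasp_force: 60.2
```

Call:
carry_out --pt "-0.001 0 0" --pt "-0.002 0 0" --pt "-0.002 0 0" --roll '[0, 0, 0]' --claw '[0, 0, 0]'

```text
clock: 10.88
position: [527.7, -184.0, 195.1]
ee_rot: [0.118, 0.993, -0.0, 0.0]
contact_force: [0.3, 0.1, -3.0]
gripper_width: 10.4
grasp_force: 60.2
```

Call:
carry_out --pt "-0.001 0 0" --pt "-0.002 0 0" --pt "-0.003 0 0" --pt "-0.003 0 0" --roll '[0, 0, 0, 0]' --claw '[0, 0, 0, 0]'

```text
clock: 11.38
position: [530.6, -184.7, 195.0]
ee_rot: [0.118, 0.993, 0.0, 0.0]
contact_force: [-0.5, -0.4, -2.5]
gripper_width: 10.4
grasp_force: 60.2
```

Call:
carry_out --pt "-0.001 0 0" --pt "-0.002 0 0" --pt "-0.002 0 0" --roll '[0, 0, 0]' --claw '[0, 0, 0]'

```text
clock: 11.75
position: [532.5, -185.2, 195.0]
ee_rot: [0.118, 0.993, -0.0, 0.0]
contact_force: [-0.3, 0.0, -2.5]
gripper_width: 10.4
grasp_force: 60.2
```

Call:
carry_out --pt "-0.001 0 0" --pt "-0.0015 0 0" --pt "-0.0015 0 0" --roll '[0, 0, 0]' --claw '[0, 0, 0]'

```text
clock: 12.12
position: [533.9, -185.5, 195.0]
ee_rot: [0.118, 0.993, 0.0, 0.0]
contact_force: [0.6, 0.1, -2.4]
gripper_width: 10.6
grasp_force: 60.2
```

Call:
carry_out --pt "-0.0005 0 0" --pt "-0.001 0 0" --pt "-0.001 0 0" --roll '[0, 0, 0]' --claw '[0, 0, 0]'

```text
clock: 12.5
position: [534.8, -185.7, 195.0]
ee_rot: [0.118, 0.993, 0.0, -0.0]
contact_force: [-0.1, 1.0, -2.2]
gripper_width: 10.2
grasp_force: 60.2
```

Call:
carry_out --pt "-0.0005 0 0" --pt "-0.001 0 0" --pt "-0.001 0 0" --roll '[0, 0, 0]' --claw '[0, 0, 0]'

```text
clock: 12.88
position: [535.2, -185.9, 194.8]
ee_rot: [0.118, 0.993, 0.0, -0.001]
contact_force: [-3.8, 2.3, -1.1]
gripper_width: 10.3
grasp_force: 60.3
```

Contact building at 21.4 mm travel, as predicted for home. Press slightly more to confirm, settling down.

Call:
carry_out --pt "-0.0005 0 0" --pt "-0.001 0 0.0002" --pt "-0.001 0 0.0002" --roll '[0, 0, 0]' --claw '[0, 0, 0]'

```text
clock: 13.25
position: [535.5, -186.0, 194.8]
ee_rot: [0.118, 0.993, 0.0, -0.002]
contact_force: [-6.3, 3.4, 3.4]
gripper_width: 10.6
grasp_force: 60.9
```

```bash
python3 - <<'E'
from h import *
s=read_state();print(s["position"],s["contact_force"],s["wrist_torque"])
p=get_image("scene"); save(p,"s4.png",(260,200,350,270),8)
E
```

```text
[ 535.51206408 -185.96289036  194.78211388] [-6.32019888  3.36990454  3.41769683] [ 0.96096798  1.71896089 -0.00446051]
```

View pics/s4.png

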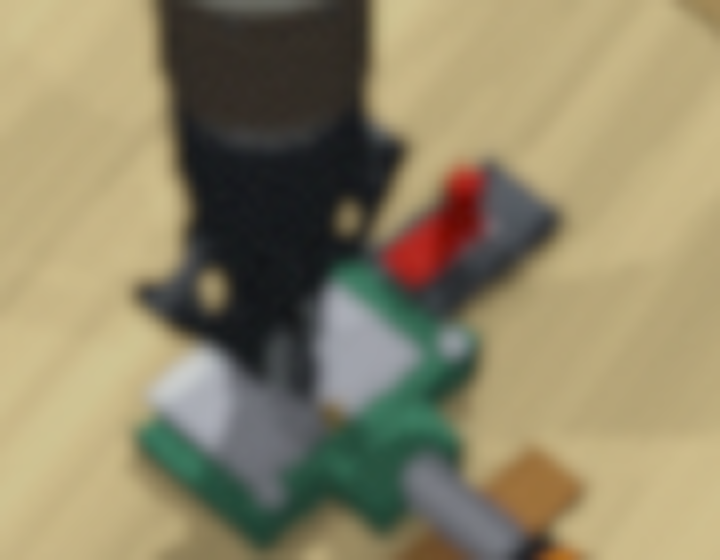

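The pin (332,412) is inside the notch and the blade's back edge meets the stop. One more small press to be sure.

Call:
carry_out --pt "-0.0007 0 0" --pt "-0.0015 0 0" --pt "-0.0015 0 0" --roll '[0, 0, 0]' --claw '[0, 0, 0]'

```text
clock: 13.68
position: [536.1, -186.0, 194.8]
ee_rot: [0.118, 0.993, 0.0, -0.004]
contact_force: [-9.2, 6.2, 6.7]
gripper_width: 10.4
grasp_force: 61.3
```

Call:
carry_out --pt "0.001 0.0005 -0.0004" --pt "0.001 0.0005 -0.0004" --pt "0 0.0005 -0.0004" --pt "-0.0005 0.0005 -0.0004" --pt "-0.0005 0.0005 -0.0004" --roll '[0, 0, 0, 0, 0]' --claw '[0, 0, 0, 0, 0]'

```text
clock: 14.3
position: [536.3, -186.0, 194.9]
ee_rot: [0.118, 0.993, 0.0, -0.004]
contact_force: [-8.9, 3.8, 5.3]
gripper_width: 10.5
grasp_force: 61.1
```

Solid stop. Relax most of the push, open, and lift.

Call:
carry_out --pt "0.001 0 0" --pt "0.002 0 0" --pt "0.002 0 0" --pt "0.002 0 0" --roll '[0, 0, 0, 0]' --claw '[0, 0, 0, 0]'

```text
clock: 14.8
position: [535.6, -185.8, 194.9]
ee_rot: [0.118, 0.993, -0.0, -0.002]
contact_force: [-6.1, 0.9, 1.0]
gripper_width: 10.4
grasp_force: 60.5
```

Call:
carry_out --pt "0 0 0" --pt "0 0 0" --pt "0 0 0" --pt "0 0 -0.001" --pt "0 0 -0.04" --pt "0 0 -0.08" --pt "0 0 -0.1" --pt "0 0 -0.1" --roll '[0, 0, 0, 0, 0, 0, 0, 0]' --claw '[0.035, 0.035, 0.035, 0.035, 0.035, 0.035, 0.035, 0.035]'

```text
clock: 15.8
position: [537.4, -185.7, 297.1]
ee_rot: [0.118, 0.993, 0.0, 0.002]
contact_force: [0.3, -1.4, -0.5]
gripper_width: 35.1
grasp_force: 0.0
```

Call:
carry_out --pt "0 0.05 0" --pt "0 0.104 0" --pt "0 0.104 0" --pt "0 0.104 0" --pt "0 0.104 0" --roll '[0, 0, 0, 0, 0]' --claw '[0.045, 0.045, 0.045, 0.045, 0.045]'

```text
clock: 16.42
position: [560.8, -85.5, 294.5]
ee_rot: [0.118, 0.993, -0.0, -0.001]
contact_force: [-0.2, 0.7, 0.8]
gripper_width: 44.8
grasp_force: 0.0
```

```bash
python3 - <<'E'
from h import *
go(561.5,-84.5,200,76.47)
p=get_image("scene"); q=get_image("top")
a=cv2.resize(p["img"][195:260,265:345,::-1],None,fx=7,fy=7,interpolation=cv2.INTER_CUBIC)
cv2.imwrite("pics/s5.png",a)
for t in ("blade","blade_notch","catch_grip","blade_grip"):
    for r in place_of(p,t)[:1]: print(t,r,at_z(p,r["at"],dict(blade=12,blade_notch=12,catch_grip=43,blade_grip=28)[t]))
E
```

```text
pos [560.8 -85.5 294.5] toolY 76.4 z [-0.001 -0.    -1.   ] slide [-0.0005, 0.0011, 0.0945] roll -0.07
blade {'at': [296.5, 246.8], 'conf': 0.86} [ 540.02557841 -185.62974449   12.        ]
blade_notch {'at': [301.2, 253.4], 'conf': 0.89} [ 566.45115145 -199.54071982   12.        ]
catch_grip {'at': [317.2, 223.0], 'conf': 0.55} [559.24642597 -89.43250864  43.        ]
blade_grip {'at': [292.8, 241.7], 'conf': 0.84} [ 525.85843192 -184.47596863   28.        ]
```

View pics/s5.png

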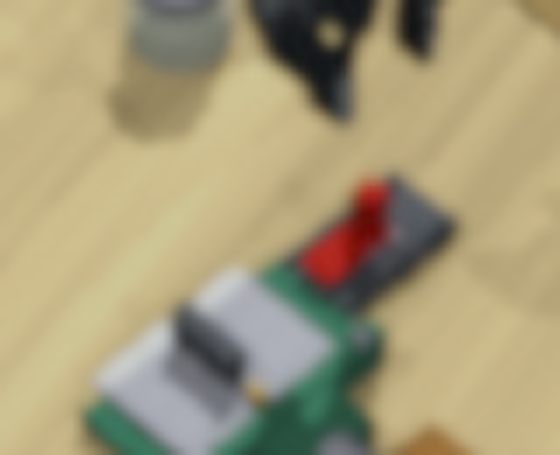

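The blade lies flat with the pin (258,393) in its notch, rib at (210,340); the red post is at (370,210). Descend around the post and pinch.

Call:
carry_out --pt "0 0 0.045" --pt "0 0 0.08" --pt "0 0 0.092" --pt "0 0 0.092" --pt "0 0 0.092" --roll '[0, 0, 0, 0, 0]' --claw '[0.045, 0.045, 0.045, 0.045, 0.045]'

```text
clock: 17.35
position: [562.0, -84.5, 204.7]
ee_rot: [0.118, 0.993, 0.0, 0.001]
contact_force: [0.1, -0.1, 0.5]
gripper_width: 44.9
grasp_force: 0.0
```

Call:
carry_out --pt "0 0 0" --pt "0 0 0" --pt "0 0 0" --pt "0 0 0" --pt "0 0 0" --pt "0 0 0" --roll '[0, 0, 0, 0, 0, 0]' --claw '[0.025, 0.02, 0.016, 0.01, 0.01, 0.01]'

```text
clock: 18.1
position: [561.4, -84.8, 204.0]
ee_rot: [0.118, 0.993, -0.0, 0.0]
contact_force: [-1.1, -0.8, 5.0]
gripper_width: 12.5
grasp_force: 59.5
```

Post pinched. Slide it in.

Call:
carry_out --pt "0 -0.004 0" --pt "0 -0.01 0" --pt "0 -0.016 0" --pt "0 -0.022 0" --pt "0 -0.028 0" --pt "0 -0.034 0" --pt "0 -0.037 0" --pt "0 -0.037 0" --roll '[0, 0, 0, 0, 0, 0, 0, 0]' --claw '[0.01, 0.01, 0.01, 0.01, 0.01, 0.01, 0.01, 0.01]'

```text
clock: 19.1
position: [552.8, -120.4, 204.0]
ee_rot: [0.118, 0.993, 0.0, 0.0]
contact_force: [-1.7, 0.8, 6.6]
gripper_width: 12.5
grasp_force: 59.7
```

Call:
carry_out --pt "0 -0.001 0" --pt "0 -0.003 0" --pt "0 -0.004 0" --pt "0 -0.004 0" --roll '[0, 0, 0, 0]' --claw '[0.01, 0.01, 0.01, 0.01]'

```text
clock: 19.6
position: [551.9, -124.1, 204.0]
ee_rot: [0.118, 0.993, 0.0, 0.001]
contact_force: [-1.0, 1.7, 6.0]
gripper_width: 12.5
grasp_force: 59.7
```

Call:
carry_out --pt "0 -0.001 0" --pt "0 -0.002 0" --pt "0 -0.002 0" --roll '[0, 0, 0]' --claw '[0.01, 0.01, 0.01]'

```text
clock: 19.98
position: [551.6, -124.9, 204.0]
ee_rot: [0.118, 0.993, 0.001, 0.001]
contact_force: [-1.4, 8.7, 5.7]
gripper_width: 12.4
grasp_force: 59.8
```

Call:
carry_out --pt "0 -0.001 0" --pt "0 -0.002 0" --pt "0 -0.002 0" --roll '[0, 0, 0]' --claw '[0.01, 0.01, 0.01]'

```text
clock: 20.35
position: [551.4, -125.4, 204.0]
ee_rot: [0.118, 0.993, 0.002, 0.001]
contact_force: [-1.0, 16.0, 7.5]
gripper_width: 12.2
grasp_force: 60.0
```

At the end stop. Relax, release, lift, retreat.

Call:
carry_out --pt "0 0.0015 0" --pt "0 0.003 0" --pt "0 0.003 0" --roll '[0, 0, 0]' --claw '[0.01, 0.01, 0.01]'

```text
clock: 20.72
position: [551.7, -124.6, 204.0]
ee_rot: [0.117, 0.993, 0.0, 0.001]
contact_force: [-1.5, 4.1, 5.3]
gripper_width: 12.6
grasp_force: 59.9
```

Call:
carry_out --pt "0 0 0" --pt "0 0 0" --pt "0 0 0" --pt "0 0 0" --pt "0 0 -0.04" --pt "0 0 -0.09" --pt "0 0 -0.15" --pt "0 0 -0.15" --roll '[0, 0, 0, 0, 0, 0, 0, 0]' --claw '[0.035, 0.035, 0.035, 0.035, 0.035, 0.035, 0.035, 0.035]'

```text
clock: 21.72
position: [552.5, -125.6, 359.0]
ee_rot: [0.117, 0.993, 0.0, 0.006]
contact_force: [-0.2, 0.2, -0.8]
gripper_width: 35.1
grasp_force: 0.0
```

Call:
carry_out --pt "0.05 0.05 0" --pt "0.09 0.1 0" --pt "0.12 0.15 0" --pt "0.12 0.2 0" --pt "0.12 0.25 0" --pt "0.12 0.28 0" --pt "0.12 0.28 0" --pt "0.12 0.28 0" --roll '[0, 0, 0, 0, 0, 0, 0, 0]' --claw '[0.035, 0.035, 0.035, 0.035, 0.035, 0.035, 0.035, 0.035]'

```text
clock: 22.72
position: [499.8, 174.3, 352.5]
ee_rot: [0.118, 0.993, -0.001, -0.001]
contact_force: [-0.1, -0.4, -0.1]
gripper_width: 34.7
grasp_force: 0.0
```

```bash
python3 - <<'E'
from h import *
p=get_image("scene"); q=get_image("top")
a=cv2.resize(p["img"][200:260,265:345,::-1],None,fx=6,fy=6,interpolation=cv2.INTER_CUBIC)
b=cv2.resize(q["img"][172:217,330:410,::-1],None,fx=6,fy=6,interpolation=cv2.INTER_CUBIC)
cv2.imwrite("pics/s6.png",np.vstack([b,a])[:600])
E
```

```text
(no output)
```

View pics/s6.png

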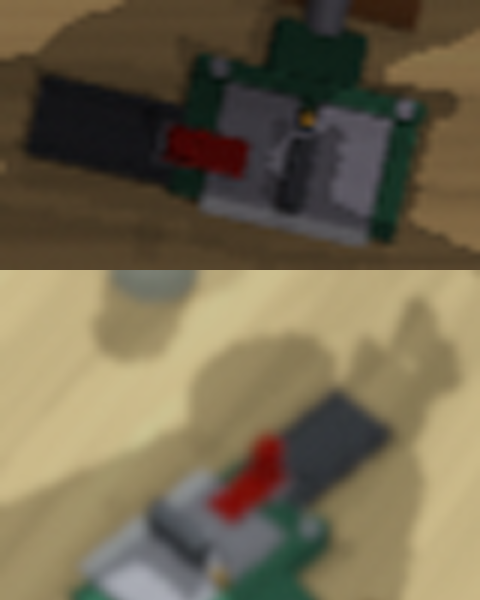

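The top view shows the blade home with the pin (307,118) at the bottom of the notch. The catch tongue's tip (247,155) lies over the blade, about 25 mm from its middle, so it is fully in.

```bash
python3 -c "
from bench import *
print(job_done())"
```

```text
the job is handed in; nothing more can be done
None
```

The blade is home over the pin and against the stop, pressed with about 11 N at most; the catch is fully in, the gripper has let go, the other things on the bench were left alone, and the job was handed in at about 23 s.

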